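# Stand the fallen bookend up and push it against the binders

## Task

The L-shaped wooden bookend has fallen onto its back beside the row of binders. Only by pushing, never lifting it, push it over so that it stands upright on its foot again, then push it along the bench until its back is flush and square against the near end of the row, roughly centred on the binder, and leave it standing there. Do not disturb the other things on the bench.

Things in the scene. Friction and masses are not known exactly. Their poses are not given: they have to be found in the camera images.
- bookend: fallen L-shaped beech bookend, 110 mm wide (own x), 0.25-0.5 kg: back plate along y (130 tall, 16 thick), foot plate along z (120 long, 18 thick). Origin: middle of the outer corner edge, on the bench fallen and standing; it tips about it. Fallen: z up, foot plate stands like a wall, y level, roughly at the row. Standing: y up, z level, away from the row.
- foot_edge (a point): middle of the free edge of the foot plate's inner face (bookend y 18, z 120 mm): its highest part when fallen. Pushed near here away from the row, the bookend tips about its corner edge, balances near 45 deg, then falls onto its foot. Lower pushes may slide it. Axes as the bookend.
- foot_front (a point): middle of the foot plate's free end face (bookend y 9, z 120 mm). Standing, this face is upright, 18 mm high, 110 mm wide, 9 mm above the bench here, farthest from the row; pushed here the bookend slides without toppling; pushed high on the back plate it topples. Axes as the bookend.
- row: fixed row of five upright grey and brown binders, 156 mm long, 150 deep, 155-165 tall, with a like bookend already standing at its far end (276 mm in all). Origin: on the bench, middle of the end face next to the fallen bookend (flat cover, 150 wide, 165 tall). y from that face into the row, x along the face, z up. The fallen bookend's corner edge starts 160-200 mm from it at -y.
- pot_a: red tapered plastic plant pot, empty, standing upright, 64 mm across the rim, 70 mm tall; origin under its centre. Leave alone.
- pot_b: a second such red plant pot, empty, standing, 64 mm across, 70 mm tall; origin under its centre. Leave alone.
- collar: clear acrylic ring (soil collar) standing on the bench, 100 mm outside diameter, 60 mm tall; origin under its centre. Leave alone.
- brush: small hand brush lying flat, about 200 mm long along its own x; origin near its middle. Leave alone.
- canister: dark grey round canister with a black lid, 90 mm across, 120 mm tall, standing; origin under its centre. Leave alone.
- notebook: notebook lying flat, 148 x 105 x 20 mm; origin under its centre. Leave alone.
Not all that is in view belongs to the job. Of the things shaped like the bookend, the beech one is meant.

How it is judged:
By the outcome, as a careful person would: the job done as asked, in the order asked, and still so for the second after the job is handed in, with the robot touching nothing.
It also fails if it takes over 56 s, if anything falls off the work surface, if the arm or the gripper's body presses on something with over 40 N, if the wrist force passes 120 N, or if a joint passes its speed limit or range.

## Robot

A 6-joint arm with a two-finger parallel gripper is mounted at the origin on the work surface. World frame = base frame: x ahead of the robot, y to its left, z up, the work surface at z = 0. Lengths are in mm, angles in rad, forces in N, time in s.
With the tool pointing down it reaches from about 375 to 900 mm from the base axis. Payload 3.1 kg.
Tool frame: the origin (TCP) lies at the centre of the arm's flange, where the gripper is bolted on; the fingertips stand 182 mm ahead of it and the grasp point (between the pads) lies arm.grip_point_offset ahead of it (arm.grip_point_offset is the distance from the TCP to the grasp point, in mm); z points along the fingers, y is the direction in which the jaws open and shut (so a half turn about z gives the same grasp; the last joint's range is limited). The gripper opens to 87 mm and grips with 3 to 60 N. Pads are 19 mm wide; open, the fingers measure 117 mm over their backs; the gripper's body (75 mm by 190 mm) begins 51 mm behind the grasp point.
Start: joints at [-1.51, 0.527, 1.433, -0, 1.181, -0.178], TCP at [148.468, -607.088, 404.748] pointing down, gripper open.
Joint ranges: [-3.08, 3.08], [-0.75, 2.2], [0.22, 2.44], [-1.43, 4.57], [0, 2.65], [-2.85, 2.85]. Speed limits (rad/s): [2.79, 2.79, 3.14, 3.14, 3.14, 3.14].

## Interface

Orientations are given as a unit quaternion [w, x, y, z].
In Python, from station import arm, imaging, job gives the robot as it stands. The module is installed in compiled form; this text tells all that it offers.
- The arm moves only by the tool move_arm, never from a script. Its argument "increments" is a list of rows, each a list of 2 entries, a list of its own where there are three numbers: the shift along the tool's x, y, z in mm, then the turn, a rotation vector about the tool's x, y, z in rad. In form: [[[dx, dy, dz], [rx, ry, rz]], ...]. A call has 1 to 20 rows; each row is the pose to reach, as a shift and turn from the pose commanded when the call began, along the tool's axes at that moment; what a row does not reach only later rows make up. A row lasts 1/10 s, in which the tool goes at most 50 mm and 8.59 degrees, less where a joint would pass 70% of its speed; a pose out of reach is approached as far as the arm can. A call with a gripper value outside its range is refused whole. "grip" is the finger opening in mm, from 0 to 87, set as the call begins (left out, the last holds). The fingers move at their own pace and stop on an object; "squeeze" is the grip in N (left out, the last holds). Time passes only in rows, so rows that repeat a pose let the fingers close. It gives the time, the measured TCP pose, the force and the opening at its end, in the units of the state.
- arm.get_state(): the state, without advancing time (a new reading comes with each control period).
- imaging.snapshot(name): name is "side" or "top"; returns a dict with "color" (420x560x3 uint8, red, green, blue), "mtx" (3x3 intrinsics, pixels), "extrinsics" (4x4, takes a point from world to camera coordinates). Camera axes: x right, y down, z forward; pixel columns grow to the right and rows downward; lengths in mm; the calibration is good to about 2 mm. A picture is of the moment at which its call begins. There is no depth.
- job.sign_off(): hands the job in, once; it reports no verdict.
The state is a dict: "time": time; "joint_pos": joint angles; "joint_velocities": joint speeds; "tau": joint torques, N m; "ee_pos": TCP position; "tcp_rot": TCP orientation; "contact_force": force on the tool from outside, world axes, zero at the start; "moment": the same for the moment, N m; "grip_width": opening from 0.0 (shut) to 1.0 (fully open).
Only numpy, scipy, OpenCV 4.12 (cv2) and the standard library are available. Lean on these libraries where they do the work, as an engineer would, in place of code of your own. Each camera call takes 0.05 s, during which the arm holds its last target.

## Working session

There is one attempt and no reset: what is moved stays moved. The work goes in short steps, Python scripts to look and compute and a tool call to move; the robot and the scene stay as the last step left them, time stands still between calls to the robot, and variables do not carry over. Pictures are saved under pics/ and viewed, and the job is handed in when it is done.

Besides the shell and the picture viewer there is one more tool, called after ">>>" as a command line: name --argument value ..., lists and objects as JSON in quotes. move_arm: Moves the arm, as the interface text tells. Its arguments: {"type":"object","properties":{"increments":{"type":"array"},"grip":{"type":"number"},"squeeze":{"type":"number"}},"required":["increments"]}

```bash
mkdir -p pics; python3 - <<'E'
from station import arm, imaging
import cv2
print(arm.get_state(), arm.grip_point_offset)
for n in("side","top"):
    s=imaging.snapshot(n); cv2.imwrite(f"pics/{n}0.png",cv2.resize(s["color"][:,:,::-1],(800,600),interpolation=cv2.INTER_CUBIC)); print(n,s["mtx"].tolist(),s["extrinsics"].tolist())
E
```

```text
{'time': 0.0, 'joint_pos': array([-1.50950533e+00,  5.28471086e-01,  1.43387249e+00, -2.46272969e-05,
        1.18139805e+00, -1.78488262e-01]), 'joint_velocities': array([-0.0014993 , -0.00076052, -0.00186924,  0.00227438, -0.00142553,
        0.0002028 ]), 'tau': array([-3.91797971e-05, -4.40043783e+01, -1.76591849e+01,  6.34789048e-02,
        5.81862952e-02, -1.69368645e-04]), 'ee_pos': array([ 148.44235421, -606.77285949,  403.77767274]), 'tcp_rot': array([-1.07331079e-03,  9.92820709e-01,  1.19607212e-01,  5.15602658e-05]), 'contact_force': array([-0.15074934,  0.12097843,  0.79398404]), 'moment': array([ 0.01318273, -0.05659019,  0.0456235 ]), 'grip_width': 1.0000523564588972} 163.5
side [[475.05382152543086, 0.0, 283.44467751866216], [0.0, 475.05382152543086, 208.85714323252714], [0.0, 0.0, 1.0]] [[-0.9721162306078057, -0.2342863043460799, 0.00999808905378144, 556.3226092796359], [-0.12321250877344093, 0.47403592412626655, -0.8718420845081473, 164.06889220688618], [0.19952120656869043, -0.8487637305125685, -0.48968501906405254, 1399.7371138686826], [0.0, 0.0, 0.0, 1.0]]
top [[380.1450787911346, 0.0, 281.79021484709295], [0.0, 380.1450787911346, 205.99119954650254], [0.0, 0.0, 1.0]] [[0.007165483527454296, -0.9999431945121918, -0.007890728392926575, -4.825919692818359], [-0.986735732825532, -0.00579064281745874, -0.16223150748551013, 560.5098275239252], [0.16217659945589652, 0.008948530857843138, -0.9867211735766128, 1441.830445399192], [0.0, 0.0, 0.0, 1.0]]
```

View pics/side0.png

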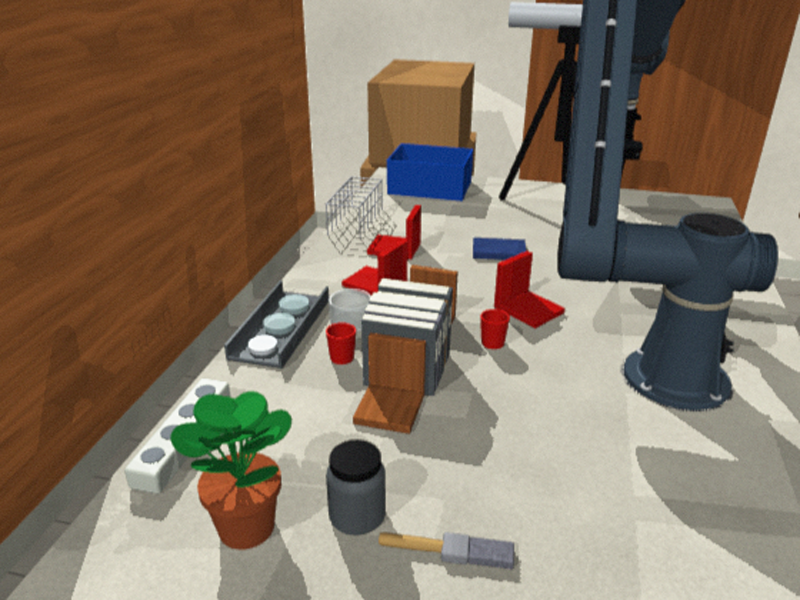

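View pics/top0.png

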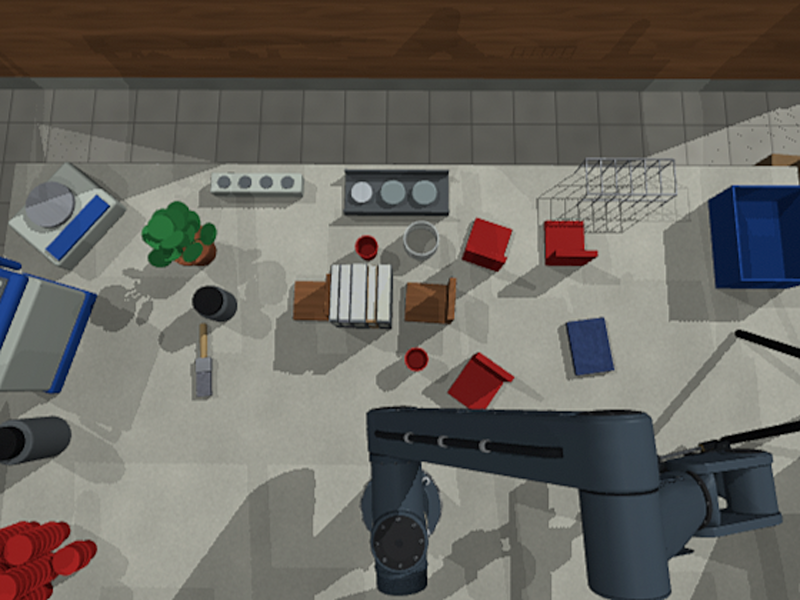

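```bash
cat > h.py <<'E'
import numpy as np, cv2
from station import arm, imaging
def ray(s,u,v):
    E=s["extrinsics"];R=E[:3,:3];t=E[:3,3]
    d=R.T@np.linalg.inv(s["mtx"])@np.array([u,v,1.]);return -R.T@t,d
def atz(s,u,v,z):
    c,d=ray(s,u,v);return c+d*(z-c[2])/d[2]
def proj(s,P):
    P=np.atleast_2d(np.array(P,float));E=s["extrinsics"];p=(E[:3,:3]@P.T).T+E[:3,3];q=(s["mtx"]@p.T).T;return q[:,:2]/q[:,2:]
def crop(s,x0,y0,x1,y1,k,name):
    c=cv2.resize(s["color"][y0:y1,x0:x1,::-1],None,fx=k,fy=k,interpolation=cv2.INTER_CUBIC)
    cv2.imwrite(f"pics/{name}.png",c)
E
python3 - <<'E'
from h import *
s=imaging.snapshot("top"); crop(s,220,150,380,270,5,"t1")
s=imaging.snapshot("side"); crop(s,220,120,410,262,4,"s1")
E
```

```text
(no output)
```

View pics/t1.png

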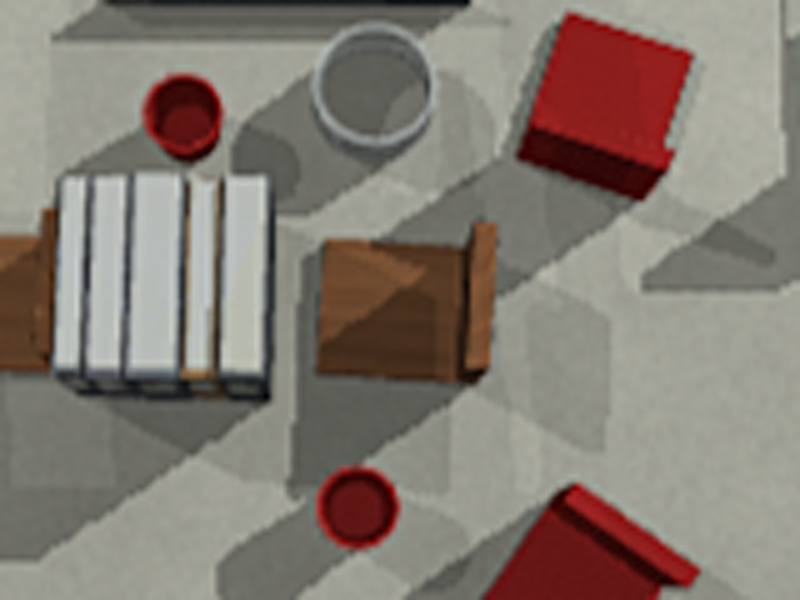

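View pics/s1.png

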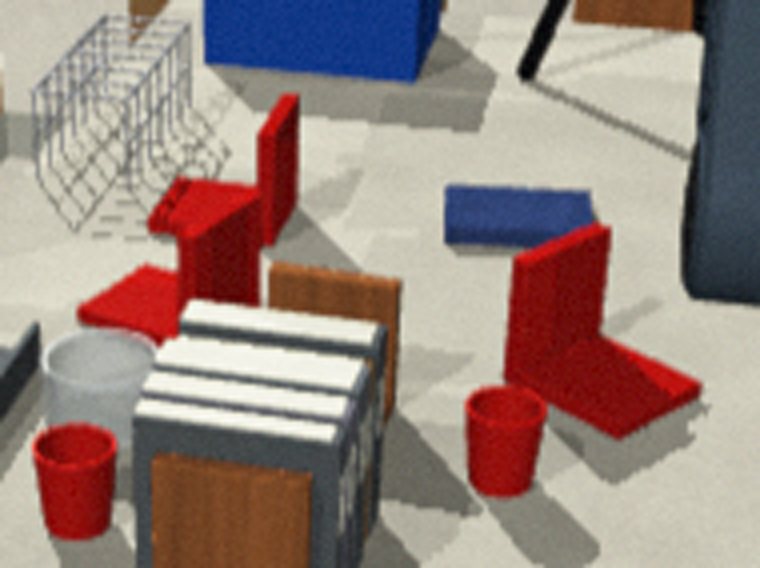

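```bash
python3 - <<'E'
from h import *
np.set_printoptions(precision=1,suppress=True)
s=imaging.snapshot("top")
print("cam",ray(s,0,0)[0])
f=lambda u,v,z:atz(s,220+u/5,150+v/5,z)
for n,u,v,z in [("wall top out +x",496,224,120),("out -x",489,369,120),("in +x",473,223,120),("in -x",467,372,120),("wall bottom -x out?",480,384,0),
 ("back end +x",324,241,16),("back end -x",319,374,16),("inner corner +x",464,246,16),("inner corner -x",460,380,16),("row top +x",271,177,163),("row top -x",266,380,163),("row bot -x",270,399,0),
 ("potb rim c",358,507,70),("pota",183,116,70),("collar",375,84,60),
 ("redU a 130",520,158,130),("redU b",643,198,130),("redU a 0",520,158,0),("redU b 0",643,198,0),("redU c 130",533,122,130),("redU d130",672,152,130),
 ("redL top",575,486,130),("redL 2",697,576,130),("redL b0",560,500,0)]:
    print(n,f(u,v,z))
E
```

```text
cam [ 319.3  -14.5 1513.6]
wall top out +x [ 591.5 -141.1  120. ]
out -x [ 482.6 -135.   120. ]
in +x [ 592.1 -124.   120. ]
in -x [ 480.3 -118.8  120. ]
wall bottom -x out? [ 484.6 -138.1    0. ]
back end +x [597.1 -12.7  16. ]
back end -x [490.   -9.4  16. ]
inner corner +x [ 593.7 -124.8   16. ]
inner corner -x [ 485.9 -121.    16. ]
row top +x [616.9  25.9 163. ]
row top -x [468.7  27.9 163. ]
row bot -x [471.5  29.7   0. ]
potb rim c [383.1 -39.7  70. ]
pota [685.8  97.9  70. ]
collar [715.  -52.2  60. ]
redU a 130 [ 639.7 -158.5  130. ]
redU b [ 609.8 -249.3  130. ]
redU a 0 [ 669.8 -172.     0. ]
redU b 0 [ 637.1 -271.4    0. ]
redU c 130 [ 667.3 -168.5  130. ]
redU d130 [ 644.9 -271.7  130. ]
redL top [ 396.6 -195.6  130. ]
redL 2 [ 332.9 -282.2  130. ]
redL b0 [ 392.8 -200.6    0. ]
```

```bash
cat >> h.py <<'E'
from scipy.spatial.transform import Rotation as Ro
def shift(P,yaw=None):
    "tool-axes shift from current TCP to world P; yaw = desired tool x angle, tool down"
    st=arm.get_state();q=st["tcp_rot"];R=Ro.from_quat(np.r_[q[1:],q[0]])
    d=R.inv().apply(np.array(P)-st["ee_pos"])
    r=np.zeros(3)
    if yaw is not None:
        x=np.array([np.cos(yaw),np.sin(yaw),0]);z=np.array([0,0,-1.]);T=Ro.from_matrix(np.c_[x,np.cross(z,x),z]);r=(R.inv()*T).as_rotvec()
    return d,r
E
python3 - <<'E'
from h import *
np.set_printoptions(precision=3,suppress=True)
print(*shift([540,-80,404],1.521))
E
```

```text
[ 505.474 -418.889    0.81 ] [-0.001 -0.001 -1.281]
```

>>> move_arm --increments '[[[10,-8,0],[0,0,-0.03]],[[35,-29,0],[0,0,-0.09]],[[70,-58,0],[0,0,-0.18]],[[105,-87,0],[0,0,-0.27]],[[140,-116,0],[0,0,-0.36]],[[175,-145,0],[0,0,-0.45]],[[210,-174,0],[0,0,-0.54]],[[245,-203,0],[0,0,-0.63]],[[280,-232,0],[0,0,-0.72]],[[315,-261,0],[0,0,-0.81]],[[350,-290,0],[0,0,-0.9]],[[385,-319,0],[0,0,-0.99]],[[420,-348,0],[0,0,-1.08]],[[455,-377,0],[0,0,-1.17]],[[485,-402,0],[0,0,-1.25]],[[500,-415,0],[0,0,-1.275]],[[505.5,-419,0],[0,0,-1.281]],[[505.5,-419,0],[0,0,-1.281]]]' --grip 0

```text
time: 2.05
ee_pos: [539.9, -79.0, 404.7]
tcp_rot: [-0.0, 0.724, 0.69, -0.0]
contact_force: [-0.9, -1.2, -0.3]
grip_width: 0.003
```

```bash
python3 - <<'E'
from h import *
np.set_printoptions(precision=3,suppress=True)
st=arm.get_state();print(st["time"],st["ee_pos"],st["tcp_rot"],st["joint_pos"],st["contact_force"],st["grip_width"])
print(*shift([540,-80,292],1.521))
s=imaging.snapshot("side"); cv2.imwrite("pics/s2.png",cv2.resize(s["color"][:,:,::-1],(800,600)))
s=imaging.snapshot("top"); cv2.imwrite("pics/t2.png",cv2.resize(s["color"][:,:,::-1],(800,600)))
E
```

```text
2.05 [539.882 -79.027 404.698] [-0.     0.724  0.69  -0.   ] [-0.35   0.421  1.633 -0.     1.088 -0.302] [-0.889 -1.166 -0.251] 0.0029036192898800905
[ -0.954   0.207 112.698] [-0.     0.     0.002]
```

View pics/s2.png

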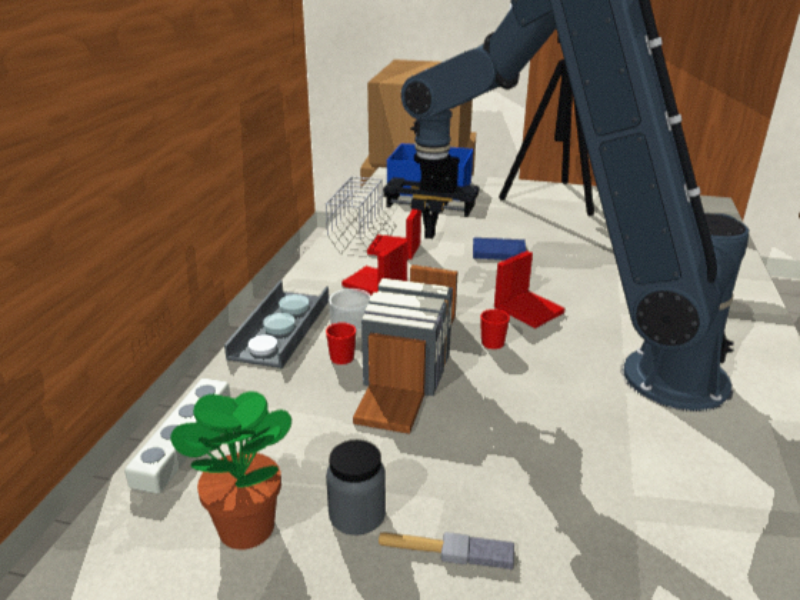

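View pics/t2.png

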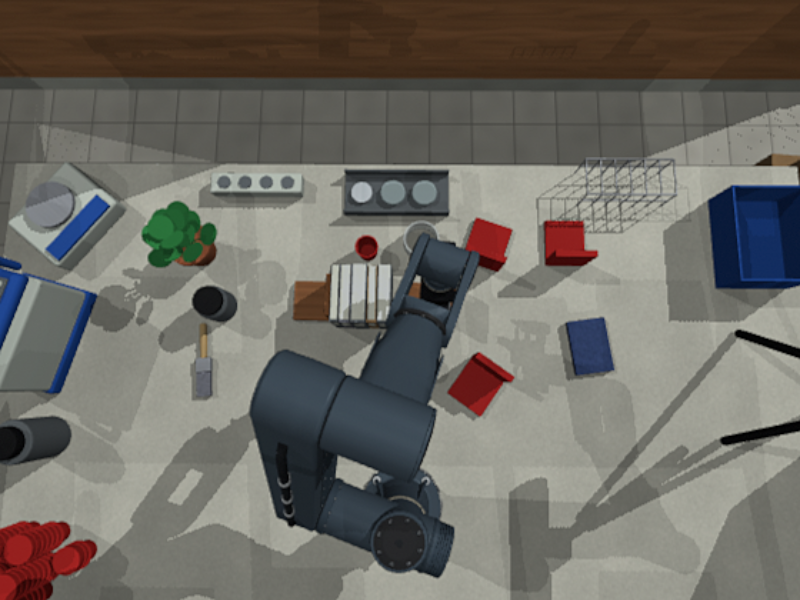

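The gripper is above the gap between the row and the foot wall, with its long body axis along world x. Next it goes down.

>>> move_arm --increments '[[[-1,0,20],[0,0,0]],[[-1,0,50],[0,0,0]],[[-1,0,80],[0,0,0]],[[-1,0,100],[0,0,0]],[[-1,0,110],[0,0,0]],[[-1,0,113],[0,0,0]],[[-10,0,113],[0,0,0]],[[-19,0,113],[0,0,0]],[[-23,0,113],[0,0,0]],[[-26,0,113],[0,0,0]],[[-28,0,113],[0,0,0]]]'

```text
time: 3.25
ee_pos: [538.6, -108.5, 292.3]
tcp_rot: [0.0, 0.725, 0.689, 0.0]
contact_force: [0.1, -0.8, 0.2]
grip_width: 0.008
```

```bash
python3 - <<'E'
from h import *
s=imaging.snapshot("side"); crop(s,220,80,420,230,4,"s3")
E
```

```text
(no output)
```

View pics/s3.png

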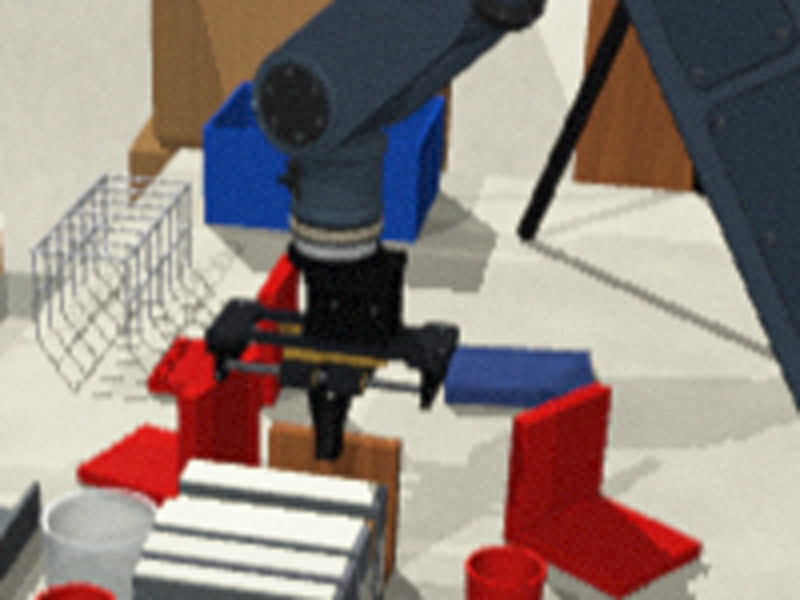

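>>> move_arm --increments '[[[-4,0,0],[0,0,0]],[[-9,0,0],[0,0,0]],[[-14,0,0],[0,0,0]],[[-19,0,0],[0,0,0]],[[-24,0,0.5],[0,0,0]],[[-30,0,1],[0,0,0]],[[-36,0,2],[0,0,0]],[[-42,0,3.5],[0,0,0]],[[-42,0,3.5],[0,0,0]]]'

```text
time: 4.2
ee_pos: [536.5, -150.9, 288.0]
tcp_rot: [0.0, 0.725, 0.689, -0.0]
contact_force: [0.4, 0.2, 1.1]
grip_width: 0.006
```

```bash
python3 - <<'E'
from h import *
s=imaging.snapshot("side"); crop(s,220,80,420,230,4,"s4")
E
```

```text
(no output)
```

View pics/s4.png

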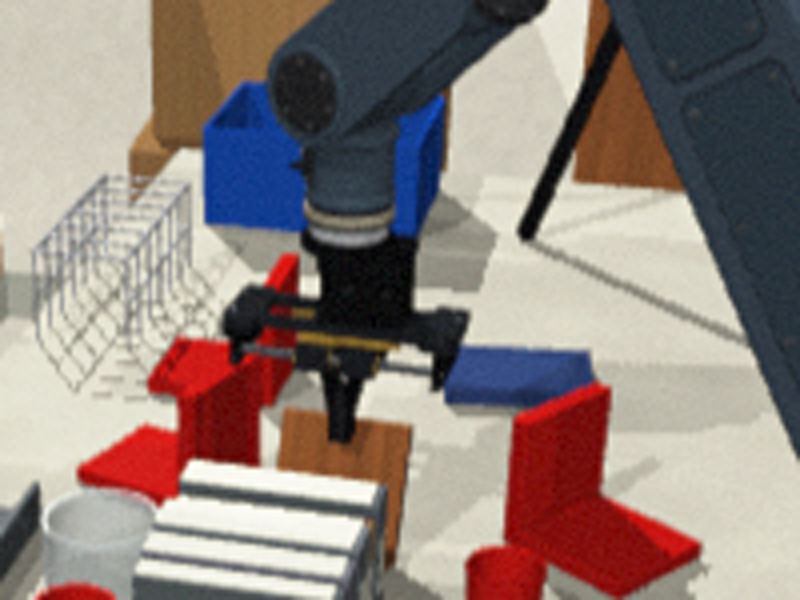

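```bash
python3 - <<'E'
from h import *
s=imaging.snapshot("top"); crop(s,220,150,380,270,5,"t4")
print(arm.get_state()["contact_force"])
E
```

```text
[-0.60903451  0.96693141  0.65816265]
```

View pics/t4.png

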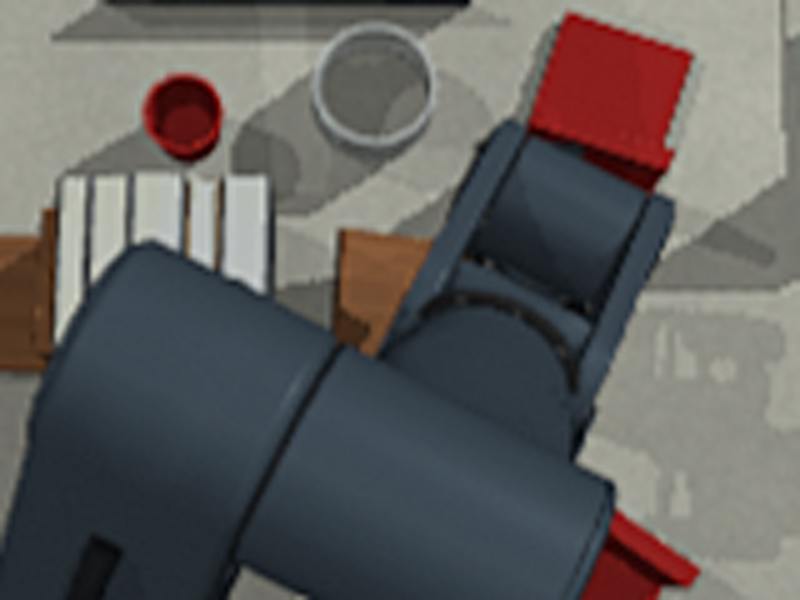

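Comparing the top views, the free end of the back plate moved only about 16 crop px (from (324,241) to (340,230)). That means the bookend is tipping and not sliding. I'll carry on along the arc.

>>> move_arm --increments '[[[-5,0,1],[0,0,0]],[[-10,0,2.5],[0,0,0]],[[-15,0,4],[0,0,0]],[[-20,0,6],[0,0,0]],[[-25,0,8.5],[0,0,0]],[[-30,0,11],[0,0,0]],[[-34,0,13.5],[0,0,0]],[[-38,0,16],[0,0,0]],[[-42,0,18.5],[0,0,0]],[[-46,0,21],[0,0,0]],[[-50,0,24],[0,0,0]],[[-53,0,27],[0,0,0]],[[-56,0,29.5],[0,0,0]],[[-56,0,29.5],[0,0,0]],[[-56,0,29.5],[0,0,0]]]'

```text
time: 5.8
ee_pos: [533.7, -205.9, 258.7]
tcp_rot: [-0.0, 0.725, 0.689, 0.0]
contact_force: [0.2, 0.1, 0.5]
grip_width: 0.007
```

```bash
python3 - <<'E'
from h import *
s=imaging.snapshot("side"); crop(s,220,80,420,230,4,"s5")
s=imaging.snapshot("top"); crop(s,220,150,380,270,5,"t5")
E
```

```text
(no output)
```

View pics/s5.png

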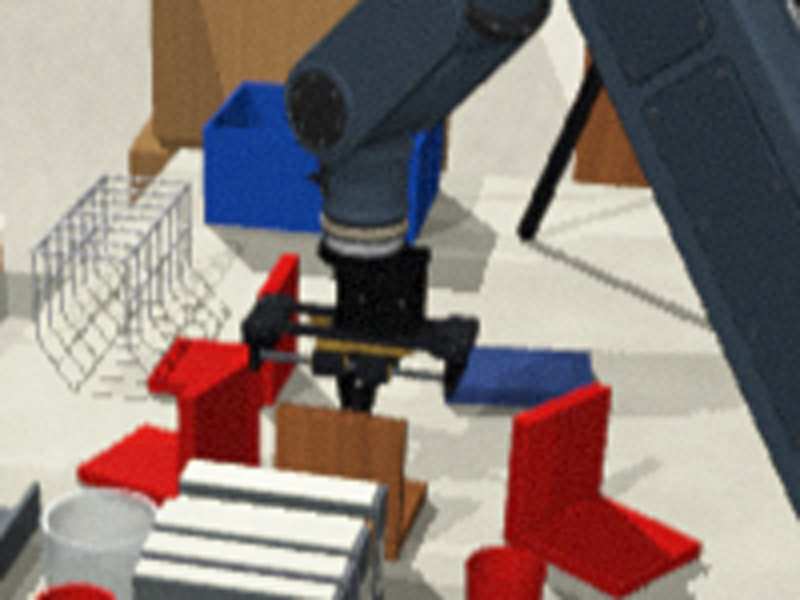

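View pics/t5.png

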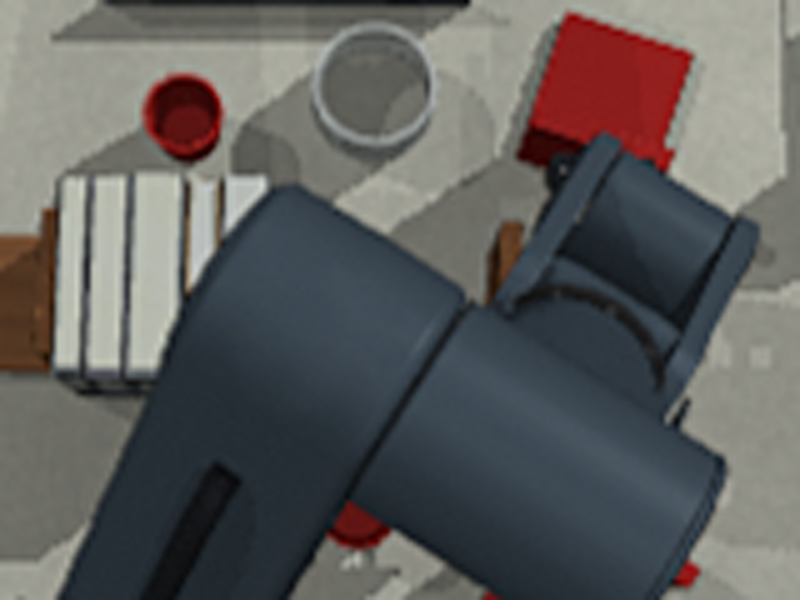

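The bookend is standing. Next I rise, back off past the foot front, and open the jaws.

>>> move_arm --increments '[[[0,0,-20],[0,0,0]],[[0,0,-50],[0,0,0]],[[0,0,-80],[0,0,0]],[[-10,0,-100],[0,0,0]],[[-35,0,-105],[0,0,0]],[[-65,0,-105],[0,0,0]],[[-85,0,-105],[0,0,0]],[[-95,0,-105],[0,0,0]],[[-95,0,-105],[0,0,0]]]' --grip 50

```text
time: 6.8
ee_pos: [528.7, -301.8, 363.3]
tcp_rot: [-0.0, 0.725, 0.689, 0.0]
contact_force: [0.2, 1.1, 0.1]
grip_width: 0.571
```

```bash
python3 - <<'E'
from h import *
s=imaging.snapshot("side"); crop(s,220,80,420,230,4,"s6")
s=imaging.snapshot("top"); crop(s,220,150,380,270,5,"t6")
E
```

```text
(no output)
```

View pics/s6.png

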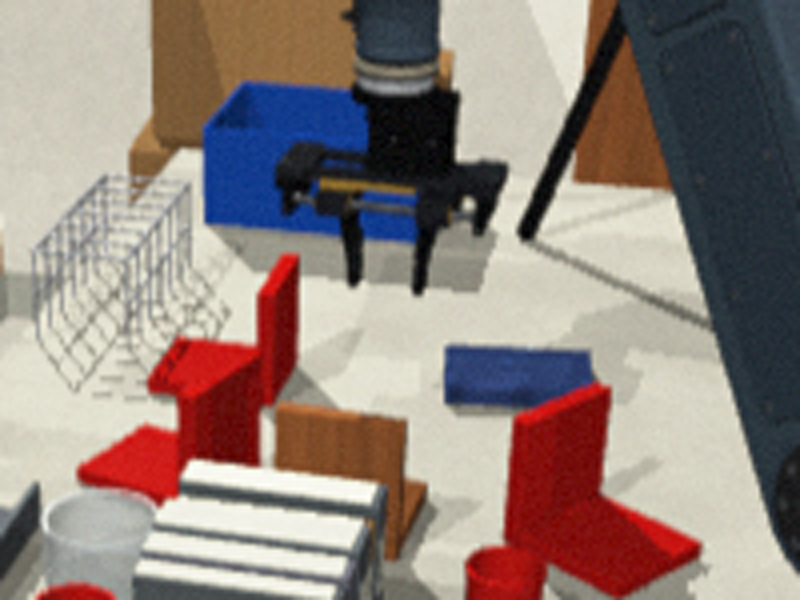

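View pics/t6.png

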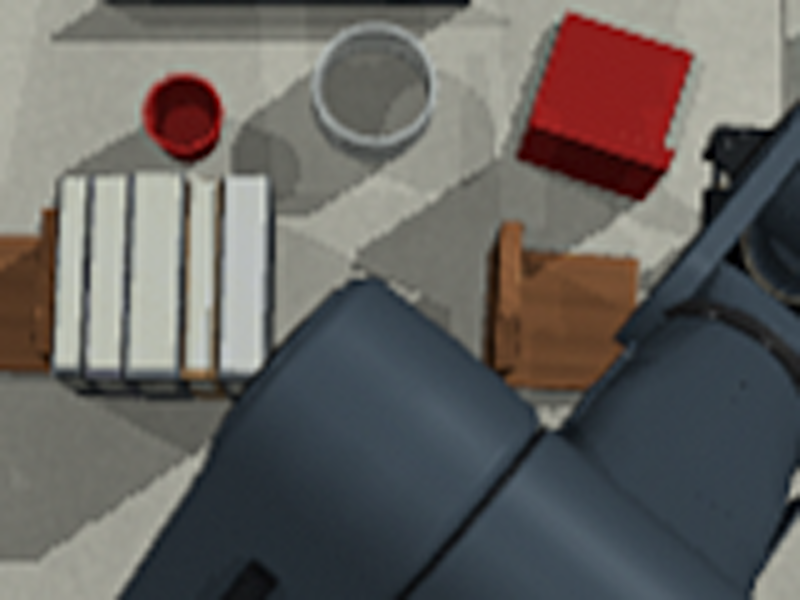

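```bash
python3 - <<'E'
from h import *
np.set_printoptions(precision=1,suppress=True)
s=imaging.snapshot("top"); crop(s,310,185,360,235,12,"t7")
f=lambda u,v,z:atz(s,220+u/5,150+v/5,z)
for n,u,v,z in [("top out +x",502,223,130),("top out -x",496,373,130),("in +x",522,225,130),("in -x",517,372,130),("foot +x",638,260,18),("foot mid",635,330,18),("foot edge -x near back",517,389,18),("foot edge +x near back",524,253,18),("redU",643,198,0),("redUL",520,158,0)]: print(n,f(u,v,z))
E
```

```text
top out +x [ 590.3 -144.6  130. ]
top out -x [ 478.5 -139.2  130. ]
in +x [ 588.9 -159.4  130. ]
in -x [ 479.4 -154.6  130. ]
foot +x [ 582.8 -263.3   18. ]
foot mid [ 526.4 -259.7   18. ]
foot edge -x near back [ 478.8 -165.8   18. ]
foot edge +x near back [ 587.9 -172.5   18. ]
redU [ 637.1 -271.4    0. ]
redUL [ 669.8 -172.     0. ]
```

View pics/t7.png

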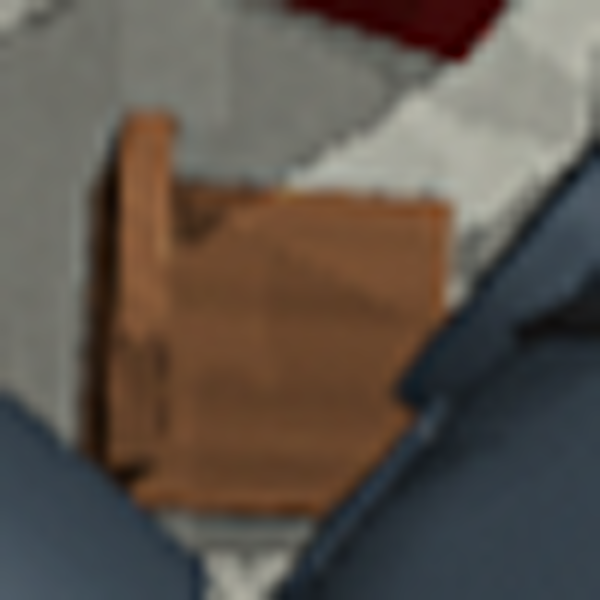

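```bash
python3 - <<'E'
from h import *
np.set_printoptions(precision=3,suppress=True)
st=arm.get_state();print(st["time"],st["ee_pos"],st["joint_pos"])
print(*shift([526,-284,187.5],np.pi/2-.013))
s=imaging.snapshot("top"); crop(s,225,175,285,235,10,"t8")
E
```

```text
6.95 [ 528.795 -299.72   363.232] [-0.699  0.553  1.518  0.001  1.072 -0.65 ]
[ 15.275  -3.338 175.762] [-0.001 -0.002 -0.037]
```

View pics/t8.png

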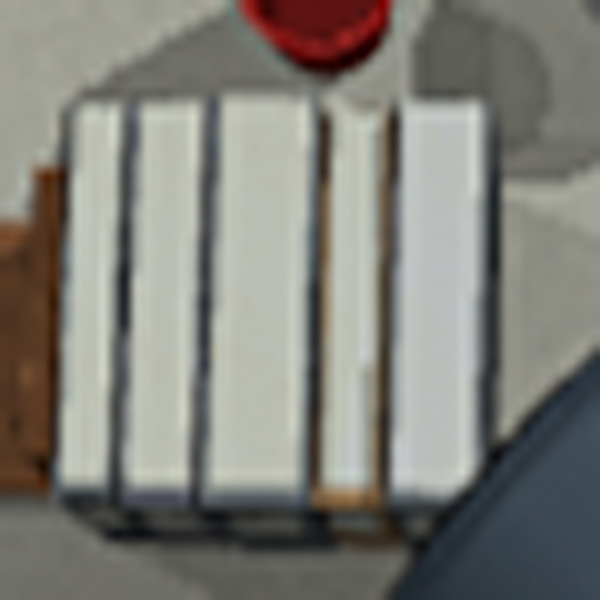

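```bash
python3 - <<'E'
from h import *
s=imaging.snapshot("top")
for a,b in [((497,97),(488,465)),((68,105),(57,490)),((212,100),(198,490)),((320,105),(308,490)),((392,100),(381,490))]:
    A,B=[atz(s,225+p[0]/10-.05,175+p[1]/10-.05,163) for p in(a,b)]
    print(A.round(1),B.round(1),(B[1]-A[1])/(A[0]-B[0]))
E
```

```text
[619.7  24.3 163. ] [485.   26.1 163. ] 0.013699142491319323
[615.9 180.3 163. ] [475.1 180.2 163. ] -0.0005720706378434775
[618.  127.9 163. ] [475.4 129.7 163. ] 0.012737808336587926
[616.4  88.6 163. ] [475.7  90.4 163. ] 0.012725560930652647
[618.4  62.4 163. ] [475.8  64.3 163. ] 0.01289087253057677
```

>>> move_arm --increments '[[[4,-1,20],[0,0,-0.01]],[[10,-2,55],[0,0,-0.02]],[[15,-3,95],[0,0,-0.037]],[[15,-3,130],[0,0,-0.037]],[[15,-3,155],[0,0,-0.037]],[[15,-3,168],[0,0,-0.037]],[[15,-3,174],[0,0,-0.037]],[[15,-3,176],[0,0,-0.037]],[[15,-3,176],[0,0,-0.037]]]'

```text
time: 7.95
ee_pos: [527.1, -285.8, 188.6]
tcp_rot: [0.001, 0.712, 0.703, 0.0]
contact_force: [-0.1, -0.3, 0.1]
grip_width: 0.575
```

```bash
python3 - <<'E'
from h import *
np.set_printoptions(precision=3,suppress=True)
st=arm.get_state();print(st["ee_pos"],st["contact_force"])
print(*shift([528,-270,187.5]),*shift([538,-104,187.5]))
s=imaging.snapshot("side"); crop(s,220,80,420,230,4,"s9")
E
```

```text
[ 527.142 -285.79   188.648] [-0.086 -0.309  0.079]
[15.801  0.653  1.132] [0. 0. 0.] [181.916   8.519   0.964] [0. 0. 0.]
```

View pics/s9.png

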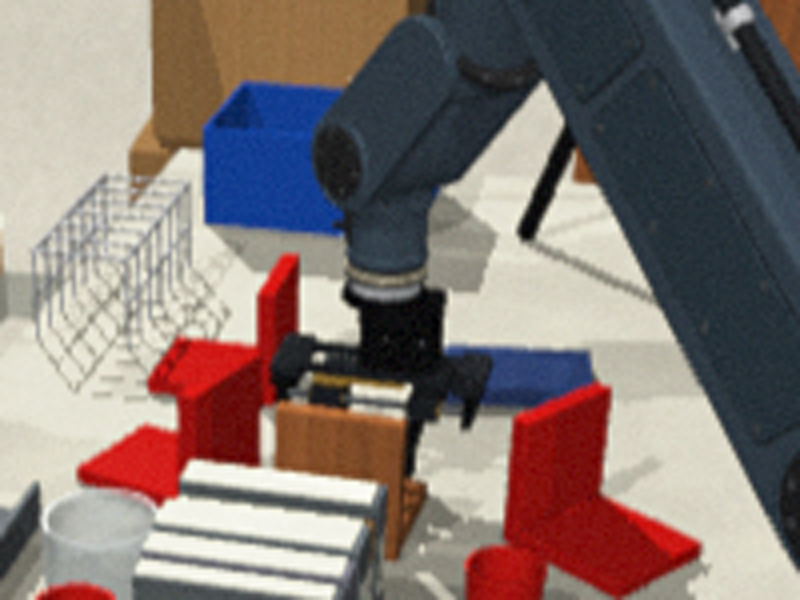

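>>> move_arm --increments '[[[4,0,1],[0,0,0]],[[9,0,1],[0,0,0]],[[14,0,1],[0,0,0]],[[19,0,1],[0,0,0]],[[26,0.5,1],[0,0,0]],[[34,1,1],[0,0,0]],[[43,1.5,1],[0,0,0]],[[52,2,1],[0,0,0]],[[61,2.5,1],[0,0,0]],[[70,3,1],[0,0,0]],[[79,3.5,1],[0,0,0]],[[88,4,1],[0,0,0]],[[97,4.5,1],[0,0,0]],[[106,5,1],[0,0,0]],[[115,5.5,1],[0,0,0]],[[124,6,1],[0,0,0]],[[132,6.5,1],[0,0,0]],[[138,7,1],[0,0,0]],[[142,7,1],[0,0,0]],[[142,7,1],[0,0,0]]]'

```text
time: 10.0
ee_pos: [535.2, -142.7, 186.5]
tcp_rot: [-0.001, 0.712, 0.702, 0.0]
contact_force: [-1.0, -0.2, -0.4]
grip_width: 0.577
```

```bash
python3 - <<'E'
from h import *
s=imaging.snapshot("side"); crop(s,220,80,420,230,4,"s10")
s=imaging.snapshot("top"); crop(s,220,150,380,270,5,"t10")
E
```

```text
(no output)
```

View pics/s10.png

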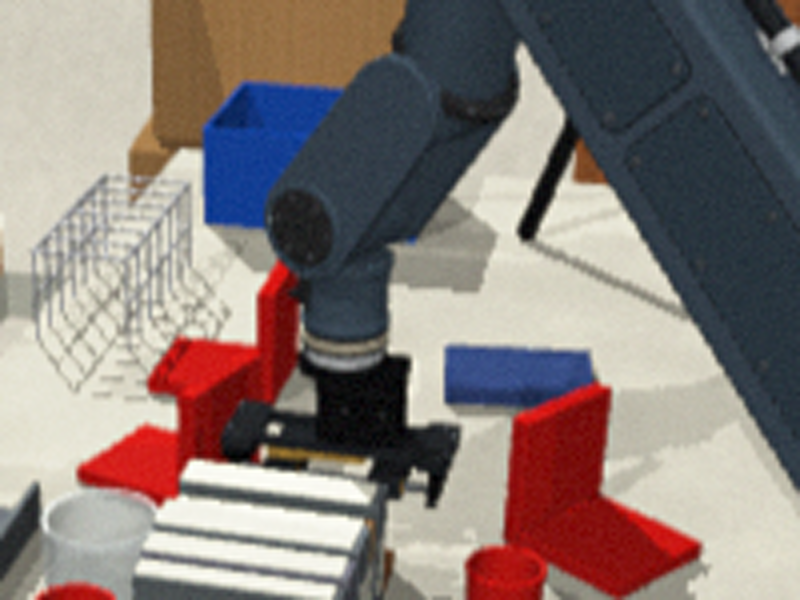

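View pics/t10.png

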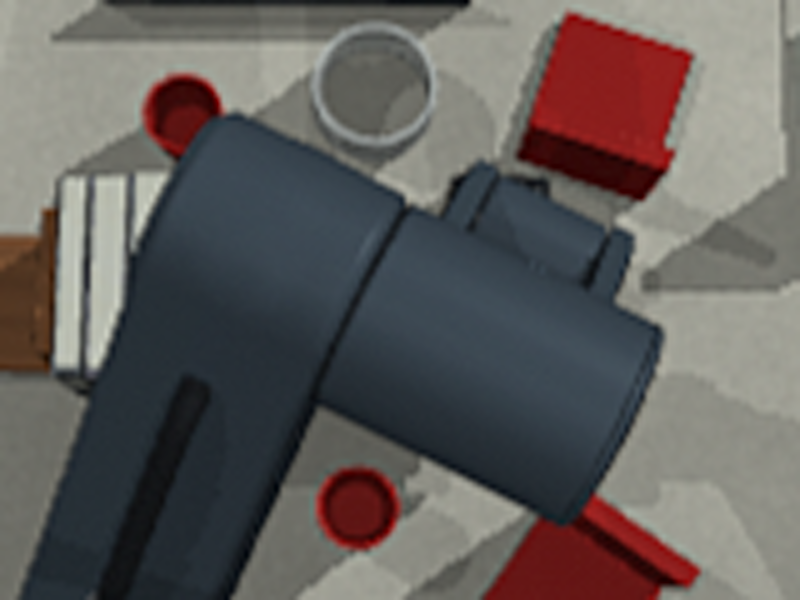

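>>> move_arm --increments '[[[4,0,0],[0,0,0]],[[9,0.5,0],[0,0,0]],[[14,0.5,0],[0,0,0]],[[19,1,0],[0,0,0]],[[24,1,0],[0,0,0]],[[28,1.5,0],[0,0,0]],[[31,1.5,0],[0,0,0]],[[33,1.5,0],[0,0,0]],[[34,1.5,0],[0,0,0]],[[34,1.5,0],[0,0,0]]]'

```text
time: 11.1
ee_pos: [537.5, -109.6, 186.8]
tcp_rot: [-0.0, 0.712, 0.702, 0.0]
contact_force: [-0.4, -1.0, -0.3]
grip_width: 0.574
```

>>> move_arm --increments '[[[0.7,0,0],[0,0,0]],[[1.4,0,0],[0,0,0]],[[2.1,0,0],[0,0,0]],[[2.8,0,0],[0,0,0]],[[3,0,0],[0,0,0]]]'

```text
time: 11.6
ee_pos: [537.6, -106.8, 186.8]
tcp_rot: [0.0, 0.712, 0.702, 0.0]
contact_force: [0.3, -1.6, -0.5]
grip_width: 0.575
```

>>> move_arm --increments '[[[0.7,0,0],[0,0,0]],[[1.4,0,0],[0,0,0]],[[2.1,0,0],[0,0,0]],[[2.8,0,0],[0,0,0]],[[3,0,0],[0,0,0]]]'

```text
time: 12.1
ee_pos: [537.6, -103.7, 186.8]
tcp_rot: [0.0, 0.712, 0.703, 0.0]
contact_force: [-0.1, -1.9, -1.0]
grip_width: 0.573
```

>>> move_arm --increments '[[[0.7,0,0],[0,0,0]],[[1.4,0,0],[0,0,0]],[[2,0,0],[0,0,0]],[[2,0,0],[0,0,0]]]'

```text
time: 12.5
ee_pos: [537.6, -102.5, 186.8]
tcp_rot: [0.001, 0.711, 0.703, -0.0]
contact_force: [-1.5, -5.9, -0.1]
grip_width: 0.57
```

>>> move_arm --increments '[[[0.5,0,0],[0,0,0]],[[1,0,0],[0,0,0]],[[1,0,0],[0,0,0]]]'

```text
time: 12.8
ee_pos: [537.7, -102.2, 186.8]
tcp_rot: [0.001, 0.711, 0.703, -0.001]
contact_force: [-2.5, -10.2, -0.2]
grip_width: 0.572
```

>>> move_arm --increments '[[[0.7,0,0],[0,0,0]],[[1.5,0,0],[0,0,0]],[[1.5,0,0],[0,0,0]]]'

```text
time: 13.1
ee_pos: [537.7, -101.8, 186.9]
tcp_rot: [0.002, 0.711, 0.703, -0.001]
contact_force: [-3.2, -14.7, -0.1]
grip_width: 0.575
```

```bash
python3 - <<'E'
from h import *
st=arm.get_state();print(st["ee_pos"],st["contact_force"],st["moment"])
E
```

```text
[ 537.67256205 -101.76393274  186.85746468] [ -3.15641329 -14.69708655  -0.05107941] [-2.57833132  0.57282403 -0.1230976 ]
```

>>> move_arm --increments '[[[-3,0,0],[0,0,0]],[[-8,0,0],[0,0,0]],[[-18,0,0],[0,0,0]],[[-33,0,0],[0,0,0]],[[-50,0,0],[0,0,0]],[[-60,0,-15],[0,0,0]],[[-65,0,-50],[0,0,0]],[[-65,0,-90],[0,0,0]],[[-80,0,-130],[0,0,0]],[[-115,0,-165],[0,0,0]],[[-155,0,-185],[0,0,0]],[[-195,0,-195],[0,0,0]],[[-235,0,-200],[0,0,0]],[[-275,0,-200],[0,0,0]],[[-305,0,-200],[0,0,0]],[[-320,0,-200],[0,0,0]],[[-320,0,-200],[0,0,0]]]'

```text
time: 14.8
ee_pos: [532.5, -421.7, 386.3]
tcp_rot: [0.0, 0.713, 0.701, -0.0]
contact_force: [0.2, 0.2, -0.5]
grip_width: 0.577
```

```bash
python3 - <<'E'
from h import *
s=imaging.snapshot("side"); crop(s,220,120,420,270,4,"s11")
s=imaging.snapshot("top"); crop(s,220,150,380,270,5,"t11");crop(s,225,165,325,240,8,"t12")
E
```

```text
(no output)
```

View pics/s11.png

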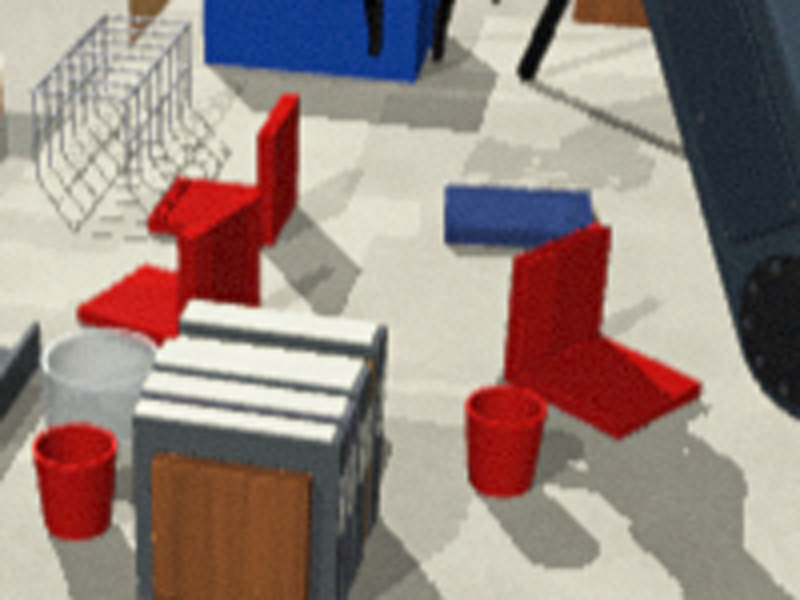

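View pics/t11.png

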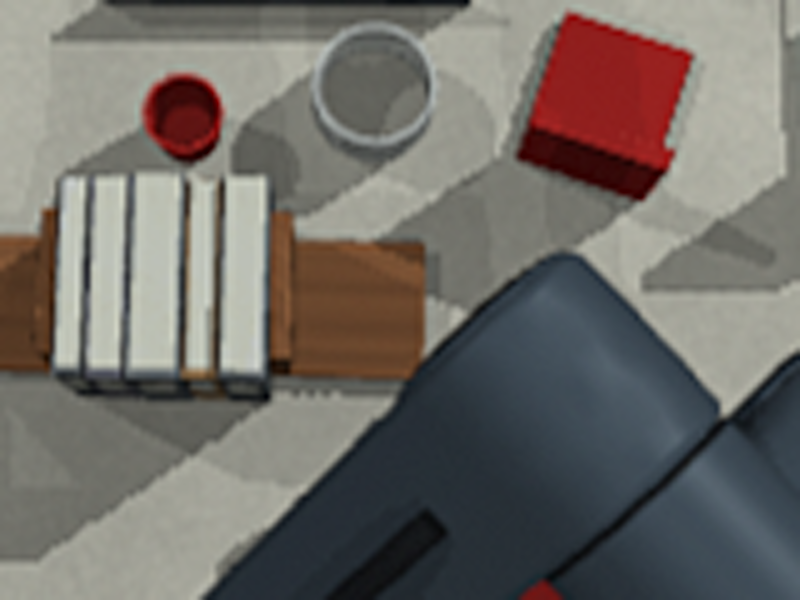

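View pics/t12.png

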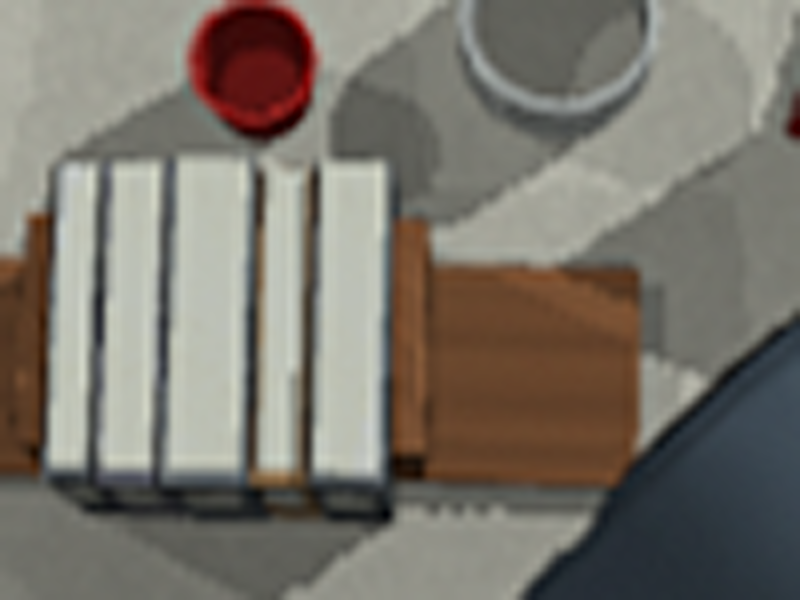

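```bash
python3 - <<'E'
from h import *
s=imaging.snapshot("top")
f=lambda u,v,z:atz(s,225+u/8-.06,165+v/8-.06,z).round(1)
for n,u,v,z in [("in +x",430,219,130),("in -x",425,458,130),("foot front+x",639,268,18),("foot front",636,450,18),("foot -x near",425,480,18),("foot +x near",435,265,18),("row +x",390,159,163),("row -x",384,480,163)]: print(n,f(u,v,z))
# predicted flush pose overlay
for yaw in (0.013,):
  o=np.array([544,26.,0]);y=np.array([np.sin(yaw),np.cos(yaw),0]);x=np.array([y[1],-y[0],0])
  P=[o-y*16+x*55+[0,0,130],o-y*16-x*55+[0,0,130],o-y*120+x*55+[0,0,18],o-y*120-x*55+[0,0,18]]
  print(((proj(s,P)-[225,165])*8).round(0))
E
```

```text
in +x [598.    9.9 130. ]
in -x [486.5  11.3 130. ]
foot front+x [596.2 -92.8  18. ]
foot front [504.6 -91.   18. ]
foot -x near [489.1  13.3  18. ]
foot +x near [597.2   9.2  18. ]
row +x [619.1  27.8 163. ]
row -x [472.5  28.9 163. ]
[[431. 217.]
 [426. 452.]
 [642. 265.]
 [640. 484.]]
```

```bash
python3 - <<'E'
from h import *
from station import job
print(arm.get_state()["time"],arm.get_state()["contact_force"]); print(job.sign_off())
E
```

```text
14.95 [ 0.63960395  0.02810437 -0.13791825]
the job is handed in; nothing more can be done
None
```

The beech bookend is standing on its foot with its back against the near end of the binder row. I handed the job in at about 15 s of the 56 s allowed.

**How:** I pushed the fallen bookend near its top edge with the closed fingers until it tipped onto its foot. Then I slid it to the row by pushing low on the foot's front face with two spread fingers, and backed the arm well clear. It was never gripped or lifted.

**Last checks:**
- **Contact:** the push force rose from about 2 N to 15 N as the back met the row. From the top view, the back's outer face is at y ≈ 27 to 28 mm and the row face at about 28 mm.
- **Squareness:** the back plate measured 0.013 rad and the foot front about 0.02 rad. The row measured 0.008 to 0.014 rad. All of these agree within pixel accuracy.
- **Centring:** the bookend's centre is at x ≈ 542 mm and the row's at about 545 mm.
- **Other objects:** both pots, the collar, the notebook and the red bookends show no visible change in the last pictures. The canister and brush were outside those last crops, but the arm's work stayed away from them.

The side camera could not see the contact because the binders hide it, so flushness rests on the top view and the force rise.

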